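# Hold a sprung collar open on the decanter neck

### The arm

A 6-joint arm with a two-finger parallel gripper is mounted at the origin on the work surface. World frame = base frame: x ahead of the robot, y to its left, z up, the work surface at z = 0. Lengths are in m, angles in rad, forces in N, time in s.
With the tool pointing down it reaches from about 0.35 to 0.975 m from the base axis. Payload 4.9 kg.
Tool frame: the origin (TCP) lies midway between the tips of the shut fingers; the grasp point (between the pads) lies 19 mm behind it; z points along the fingers, y is the line along which they close (so a half turn about z gives the same grasp; the last joint's range is limited). The gripper opens to 85 mm and grips with 20 to 120 N. Pads are 22 mm wide; open, the fingers measure 114 mm over their backs; the gripper's body (76 mm by 85 mm) begins 54 mm behind the grasp point. The pads swing forward as they close: fully open they stand 13 mm farther back than shut.
Start: joints at [1.035, 0.053, 1.613, -0, 1.476, -0.119], TCP at [0.253, 0.571, 0.231] pointing down, gripper open.
Joint ranges: [-3.01, 3.01], [-1.01, 2.22], [0.06, 2.58], [-1.02, 4.17], [0.09, 2.62], [-3.14, 3.14]. Speed limits (rad/s): [2.57, 2.57, 3.14, 3.14, 3.14, 3.14].

### API

Orientations are given as a rotation vector (axis times angle).
In Python, from station import ctrl gives the robot as it stands.
- The arm moves only by the shell command python3 -m handwheel 'ROWS' [FORCE]. ROWS is JSON, a list of rows, each an object with "gripper": the gripper command: -1 is fully open, 1 is shut, values between are in proportion; "offset": the shift along the tool's x, y, z in mm, a list of three; "rotation": the turn, a rotation vector about the tool's x, y, z in rad, a list of three. A call has exactly 8 rows; each row is the pose to reach, as a shift and turn from the pose commanded when the call began, along the tool's axes at that moment; what a row does not reach only later rows make up. A row lasts 1/8 s, in which the tool goes at most 62.5 mm and 10.7 degrees, less where a joint would pass 70% of its speed; a pose out of reach is approached as far as the arm can. A call with a gripper value outside its range is refused whole. The fingers move at their own pace and stop on an object; FORCE is the grip in N (left out, the last holds). Time passes only in rows, so rows that repeat a pose let the fingers close, or fill a call up. It gives the time, the measured TCP pose, the force, the opening and the grip force at its end, in the units of the state.
- ctrl.get_obs(): the state, without advancing time (a new reading comes with each control period).
- ctrl.get_image(name): name is "scene" or "top" or "wrist"; returns a dict with "image" (400x640x3 uint8, red, green, blue), "fovy" (degrees; the focal length in pixels is half the picture's height over the tangent of half this angle, whatever the lens; pixels are square), "cx", "cy" (the principal point, pixels), "xyz" and "attitude" of the camera in the world. Camera axes: x right, y up, looking along -z (the intrinsics and any distortion apply to the point x, -y, -z); pixel columns grow to the right and rows downward; lengths in m; the calibration is good to about 2 mm. A picture is of the moment at which its call begins. There is no depth.
- ctrl.finish_job(): hands the job in; it is judged then, once.
The state is a dict: "t": time; "q": joint angles; "dq": joint speeds; "effort": joint torques, N m; "tool_pos": TCP position; "tool_rot": TCP orientation; "contact_force": force on the tool from outside, world axes, zero at the start; "wrist_torque": the same for the moment, N m; "opening": finger opening in m; "grip_force": force on a finger pad.
Only numpy, scipy, OpenCV 4.12 (cv2) and the standard library are available. Lean on these libraries where they do the work, as an engineer would, in place of code of your own. Each camera call takes 0.05 s, during which the arm holds its last target. There are 200 camera calls.

### The job

Pick the sprung steel neck collar out of the bamboo tray, squeeze its two upright tabs so that its jaws are spread, bring it over the decanter's mouth and lower it, still spread, over the lip to the groove in the neck. Finish while holding it there: level, centred round the neck at mid-groove, tabs still squeezed, not touching the glass and not let go. Leave the decanter standing on its coaster where it is and do not disturb the tumblers or the ice scoop.

Things in the scene. Friction and masses are not known exactly. Their poses are not given: they have to be found in the camera images.
- clip_grip (a point): Sprung steel neck collar (90 g), flat in the tray, tabs up. This point is midway between its two upright tabs, 25 mm above its underside. x points to the middle of its ring, y across the tabs (the squeeze), z up. Tabs: plates 26 mm long (x), 4 mm thick (y), 40 mm high from the underside; outer faces 52 mm apart at rest, 36 mm squeezed to the stop. Between them a black block 26 mm high.
- clip_ring (a point): Middle of the collar's ring, 45 mm along x from clip_grip and 22 mm lower, half-way up the 6 mm thick jaws; same axes. Two arc jaws (100 degrees, 5 mm thick) face each other across y, inner radius 14.5 mm at rest, too small for the decanter's lip. Squeezing the tabs moves each out 8 mm; then it passes the lip with 3.5 mm to spare. Jaws reach 14 mm past this point in x.
- jaw_left (a joint): Outward travel of the left (+y) jaw in m: 0 at rest, 0.008 with the tabs squeezed to the stop. Both jaws move equally and oppositely along y, however the tabs are pushed; the spring pushes each tab out with 3.6 N at rest and 8.4 N at the stop.
- jaw_right (a joint): Outward travel of the right (-y) jaw in m: 0 at rest, 0.008 with the tabs squeezed to the stop.
- decanter_groove (a point): On the axis of the loose, empty teardrop decanter, half-way up the groove in its neck, 149 mm above its foot, z up. Groove 27 mm across, 18 mm high; below it a ledge 44 mm across, above it the lip 34 mm across, 10 mm high.
- decanter_mouth (a point): Middle of the decanter's mouth, at the top of the lip, 168 mm above its foot and 19 mm above decanter_groove.
- decanter: Glass decanter, 168 mm tall, 110 mm at its widest, about 0.8 kg, standing on a white round ceramic coaster 124 mm across and 8 mm thick. Origin: middle of its foot, z up.
- tray: Bamboo tray, 240 mm (x) by 320 mm (y), 32 mm high, walls 7 mm thick, fixed; origin under its centre. It holds the collar in its middle part and, near its two short ends, two plain steel napkin rings, a cork stopper and a steel jigger, each under 55 mm tall.
- tumbler_a: Smoky grey glass tumbler, 80 mm across, 92 mm tall, behind the work; origin at the middle of its foot. Bystander.
- tumbler_b: The other such tumbler. Bystander.
- scoop: Matte black ice scoop, about 220 mm long, 38 mm high, lying to the left; origin on its underside where handle and blade meet. Bystander.
Mind the look-alikes: they are no part of the job. What is shaped like the decanter but green or turquoise is not meant.

How it is judged:
On the way, in this order (a step that is already met when the one before it is completed fails the run):
1. the collar is lifted clear of the tray in the fingers (height (world z) of clip_ring above 0.07 m and contact force between clip and the fingers above 3 N), for 0.1 s.
2. the collar is over the decanter's mouth with its jaws spread (horizontal distance between clip_ring and decanter_mouth below 0.01 m and z of clip_ring in the frame of decanter_mouth above 0.002 m and value of joint each of jaw_left, jaw_right above 0.005 m), for 0.05 s.
At the end, for the whole second after the job is handed in: The collar is held by the fingers with both jaws at least 5 mm out, its ring within 5 mm of the neck's axis and within 5 mm of mid-groove height, level within 0.15 rad, pressing the glass with less than 0.5 N; the decanter stands upright and still within 20 mm of where it began (horizontal distance between clip_ring and decanter_groove below 0.005 m and z of clip_ring in the frame of decanter_groove between -0.005 and 0.005 m and angle between clip_ring's own z axis and vertical below 0.15 rad and value of joint each of jaw_left, jaw_right above 0.005 m and contact force between clip and the fingers above 3 N and contact force between clip and decanter below 0.5 N and linear speed of decanter below 0.02 m/s and angle between decanter's own z axis and vertical below 0.05 rad and distance of decanter from where it was at the start of the episode below 0.02 m); the arm keeps its last pose, push and grip.
It fails at once if the decanter is tipped or shoved (angle between decanter's own z axis and vertical above 0.2 rad or distance of decanter from where it was at the start of the episode above 0.03 m).
It fails at once if a tumbler or the scoop is disturbed (distance of any of tumbler_a, tumbler_b, scoop from where it was at the start of the episode above 0.025 m).
It also fails if it takes over 38 s, if anything falls off the work surface, if the arm or the gripper's body presses on something with over 40 N, if the wrist force passes 120 N, or if a joint passes its speed limit or range.

## Working session

There is one attempt and no reset: what is moved stays moved. The work goes in short steps, Python scripts to look and compute and a shell command to move; the robot and the scene stay as the last step left them, time stands still between calls to the robot, and variables do not carry over. Pictures are saved under pics/ and viewed, at most 10 in all, crops included, and the job is handed in when it is done.

```bash
mkdir -p pics
cat > h.py <<'E'
import numpy as np, cv2
from scipy.spatial.transform import Rotation as R
from station import ctrl
def R_of(a):
    a=np.array(a,float)
    if a.shape==(3,3): return a
    return R.from_rotvec(a).as_matrix() if a.size==3 else R.from_quat(a).as_matrix()
def meta(d): return {k:v for k,v in d.items() if k!='image'}
def f_of(d): return d['image'].shape[0]/2/np.tan(np.radians(d['fovy'])/2)
def ray(m,u,v):
    f=200/np.tan(np.radians(m['fovy'])/2)
    k=np.array(m.get('distortion',m.get('dist',np.zeros(5))),float)
    K=np.array([[f,0,m['cx']],[0,f,m['cy']],[0,0,1]])
    x,y=cv2.undistortPoints(np.array([[[u,v]]],float),K,k)[0,0]
    return np.array(m['xyz']),R_of(m['attitude'])@np.array([x,-y,-1])
def at_z(m,u,v,z):
    o,d=ray(m,u,v); return o+d*(z-o[2])/d[2]
E
python3 - <<'E'
from h import *
import pickle
print(ctrl.get_obs())
for n in ['scene','top','wrist']:
    d=ctrl.get_image(n); print(n,meta(d)); pickle.dump(d,open(f'{n}.pkl','wb'))
    cv2.imwrite(f'pics/{n}.png',d['image'][:,:,::-1])
E
```

```text
{'t': 0.0, 'q': array([ 1.03497512e+00,  5.33616722e-02,  1.61432587e+00,  2.87211637e-05,
        1.47601494e+00, -1.18978008e-01]), 'dq': array([-0.00017334, -0.00035551, -0.00031941,  0.00030757,  0.00087984,
       -0.00016013]), 'effort': array([ 1.17806318e-03, -3.93681693e+01, -3.70181715e+01,  2.27223637e-05,
        6.91837791e-03,  3.28148303e-06]), 'tool_pos': array([0.2526981 , 0.57093701, 0.23004101]), 'tool_rot': array([-0.64990344, -3.0729119 ,  0.00312292]), 'contact_force': array([-0.85167881, -0.2013325 , -0.03764838]), 'wrist_torque': array([-0.0474748 , -0.01477268,  0.02149278]), 'grip_force': 0.0, 'opening': 0.08496796444767521}
scene {'fovy': 44.679326194157326, 'cx': 311.0632410018187, 'cy': 202.85465119467017, 'xyz': array([1.13686903, 1.03569635, 0.84650319]), 'attitude': array([0.34517798, 1.23712525, 2.30598266])}
top {'fovy': 47.28559368008415, 'cx': 317.2190020178417, 'cy': 193.22788810364017, 'xyz': array([0.39188681, 0.14372086, 1.29224387]), 'attitude': array([ 0.12772113, -0.13392731, -1.59525355])}
wrist {'fovy': 70.97063556058885, 'cx': 317.28127640283543, 'cy': 198.61222705822422, 'xyz': array([0.18865084, 0.60021216, 0.3717628 ]), 'attitude': array([-0.25017865, -0.15945353,  1.14502491])}
```

View pics/top.png

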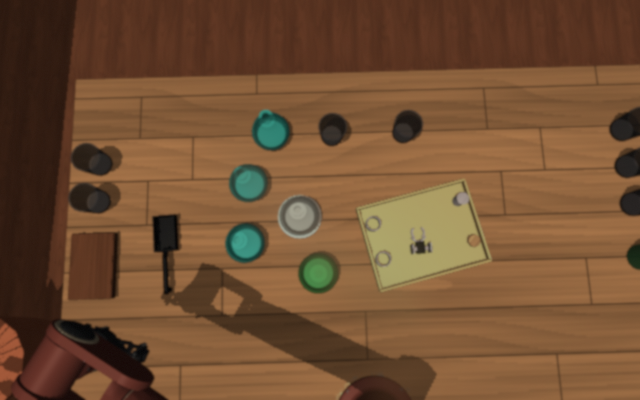

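View pics/scene.png

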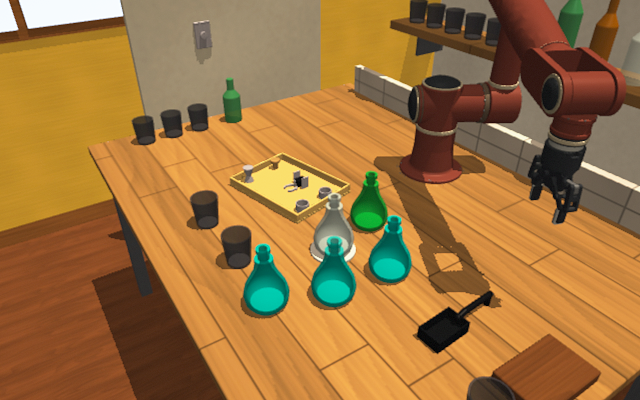

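The top view shows four decanter-like things: the clear one on a white coaster (299,216), a green one (319,272) and turquoise ones (246,242), (249,184), (271,130). The clear one on the coaster fits the description. The collar is in the tray at (420,245), with its tabs at the bottom and its ring toward the top. I'll enlarge both to confirm.

Run:
```python
from h import *
import pickle
t=pickle.load(open('top.pkl','rb'));s=pickle.load(open('scene.pkl','rb'))
def crop(d,u,v,w,h,k):return cv2.resize(d['image'][v:v+h,u:u+w,::-1],None,fx=k,fy=k,interpolation=cv2.INTER_CUBIC)
a=np.hstack([crop(t,270,185,50,37,8),crop(t,395,220,50,37,8)])
b=np.hstack([crop(s,300,185,80,60,5),crop(s,270,155,80,60,5)])
cv2.imwrite('pics/crop.png',np.vstack([a,b]))
for n,u,v,z in [('coaster',299,216,.008),('collar',420,246,.04),('tumA',333,129,.05),('tumB',407,126,.05),('traycorner',466,181,.032),('tc',359,207,.032),('tc',382,290,.032),('tc',490,260,.032),('green',319,272,.0),('tq',246,242,0),('tq',249,184,0)]: print(n,at_z(t,u,v,z).round(3))
```

```text
coaster [0.543 0.189 0.008]
collar [ 0.448 -0.14   0.04 ]
tumA [0.782 0.086 0.05 ]
tumB [ 0.785 -0.123  0.05 ]
traycorner [ 0.626 -0.283  0.032]
tc [0.561 0.021 0.032]
tc [ 0.333 -0.032  0.032]
tc [ 0.405 -0.331  0.032]
green [0.386 0.137 0.   ]
tq [0.475 0.34  0.   ]
tq [0.641 0.331 0.   ]
```

View pics/crop.png

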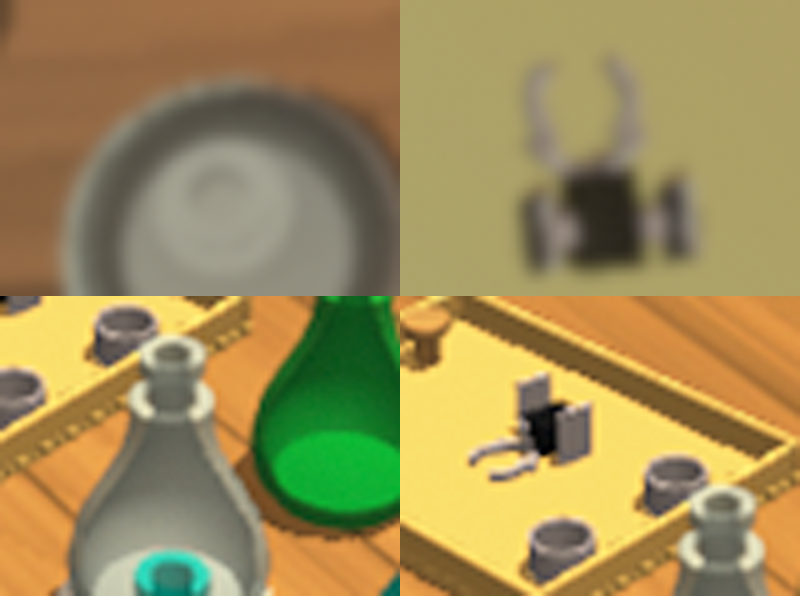

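The crop confirms it: the clear decanter on the white coaster has its mouth at top pixel (297.2,208.1) and scene pixel (334.6,196.6). The collar's block top is at about (420.3,245) and its ring at about (417.5,234), both in the top view.

```bash
cat >> h.py <<'E'
def tri(obs):
    A=np.zeros((3,3));b=np.zeros(3);L=[]
    for m,u,v in obs:
        o,d=ray(m,u,v);d=d/np.linalg.norm(d);P=np.eye(3)-np.outer(d,d);A+=P;b+=P@o;L.append((o,d))
    p=np.linalg.solve(A,b); return p,[np.linalg.norm(np.cross(p-o,d)) for o,d in L]
def plan(target,yaw,o=None):
    """target TCP pos, tool y axis at yaw (mod pi), pointing down -> offset mm in tool axes, rotvec"""
    o=o or ctrl.get_obs(); T=R.from_rotvec(o['tool_rot']); best=None
    for k in (0,np.pi):
        y=np.array([np.cos(yaw+k),np.sin(yaw+k),0]);z=np.array([0,0,-1.]);G=R.from_matrix(np.c_[np.cross(y,z),y,z])
        rv=(T.inv()*G).as_rotvec()
        print('offset mm',(T.inv().apply(np.array(target)-o['tool_pos'])*1000).round(1),'rot',rv.round(3))
E
python3 - <<'E'
from h import *
import pickle
t=pickle.load(open('top.pkl','rb'));s=pickle.load(open('scene.pkl','rb'))
print('mouth',tri([(t,297.2,208.1),(s,334.6,196.6)]), at_z(t,297.2,208.1,.176))
# scene crop 2: tab tops (534,380) & (574,408)
tabs=[at_z(s,270+(u-400)/5,155+(v-296)/5,.045) for u,v in [(534,380),(574,408)]]
print('tabs',tabs)
g=at_z(t,420.3,245,.03);r=at_z(t,417.5,233.75,.008)
print('grip',g,'ring',r,'d',np.linalg.norm((r-g)[:2]),np.degrees(np.arctan2(*(r-g)[1::-1])))
d=(r-g)[:2];yaw=np.arctan2(d[1],d[0])+np.pi/2
print('y yaw',yaw); plan([g[0],g[1],.16],yaw)
o=ctrl.get_obs();print(R.from_rotvec(o['tool_rot']).as_matrix().round(3))
E
```

```text
mouth (array([0.54121143, 0.18868916, 0.1739903 ]), [np.float64(0.00263655833678041), np.float64(0.0026365583367804674)]) [0.54303005 0.1869902  0.176     ]
tabs [array([ 0.44327781, -0.16229511,  0.045     ]), array([ 0.44025453, -0.11734741,  0.045     ])]
grip [ 0.45086995 -0.14355412  0.03      ] ring [ 0.4835262  -0.14276695  0.008     ] d 0.0326657375995799 1.3808283705364486
y yaw 1.5948963282657058
offset mm [-470.4 -573.2   71.2] rot [-0.001 -0.001 -0.441]
offset mm [-470.4 -573.2   71.2] rot [-1.000e-03  2.000e-03  2.701e+00]
[[-0.914  0.405 -0.001]
 [ 0.405  0.914 -0.001]
 [ 0.    -0.002 -1.   ]]
```

```bash
python3 -m handwheel '[{"gripper":-1,"offset":[-35,-45,-25],"rotation":[0,0,0]},{"gripper":-1,"offset":[-72,-92,-30],"rotation":[0,0,-0.1]},{"gripper":-1,"offset":[-110,-140,-30],"rotation":[0,0,-0.2]},{"gripper":-1,"offset":[-148,-188,-30],"rotation":[0,0,-0.3]},{"gripper":-1,"offset":[-186,-237,-30],"rotation":[0,0,-0.44]},{"gripper":-1,"offset":[-224,-286,-30],"rotation":[0,0,-0.44]},{"gripper":-1,"offset":[-262,-335,-30],"rotation":[0,0,-0.44]},{"gripper":-1,"offset":[-300,-384,-30],"rotation":[0,0,-0.44]}]' 40
python3 -c "
from h import *
plan([.43,-.14,.19],1.595)"
```

```text
t: 1.15
tool_pos: [0.3718, 0.0971, 0.2612]
tool_rot: [-0.037, 3.14, 0.0]
contact_force: [1.4, -0.2, -0.8]
opening: 0.0853
grip_force: 0.0
offset mm [ -52.5 -238.4   71.2] rot [ 0.     0.001 -0.001]
offset mm [ -52.5 -238.4   71.2] rot [ 2.000e-03 -0.000e+00  3.141e+00]
```

```bash
python3 -m handwheel '[{"gripper":-1,"offset":[-12,-55,0],"rotation":[0,0,0]},{"gripper":-1,"offset":[-24,-110,0],"rotation":[0,0,0]},{"gripper":-1,"offset":[-36,-165,10],"rotation":[0,0,0]},{"gripper":-1,"offset":[-46,-210,40],"rotation":[0,0,0]},{"gripper":-1,"offset":[-52,-236,65],"rotation":[0,0,0]},{"gripper":-1,"offset":[-52,-238,71],"rotation":[0,0,0]},{"gripper":-1,"offset":[-52,-238,71],"rotation":[0,0,0]},{"gripper":-1,"offset":[-52,-238,71],"rotation":[0,0,0]}]'
python3 - <<'E'
from h import *
import pickle
d=ctrl.get_image('wrist'); print(meta(d),ctrl.get_obs()['tool_pos']); pickle.dump(d,open('w1.pkl','wb'))
cv2.imwrite('pics/w1.png',d['image'][:,:,::-1])
E
```

```text
t: 2.15
tool_pos: [0.4299, -0.1372, 0.1916]
tool_rot: [-0.039, 3.139, -0.001]
contact_force: [-0.4, -0.2, -0.5]
opening: 0.0852
grip_force: 0.0
{'fovy': 70.97063556058885, 'cx': 317.28127640283543, 'cy': 198.61222705822422, 'xyz': array([ 0.35942493, -0.13825214,  0.33302379]), 'attitude': array([-0.22104012, -0.22374061,  1.58262506])} [ 0.42998411 -0.13721088  0.19169821]
```

View pics/w1.png

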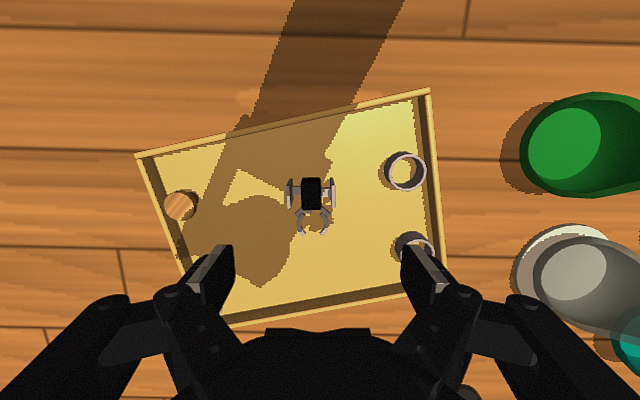

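The wrist view shows the collar with its block at (311,193), tabs at about (290,193) and (333,192), and ring at about (313,224). I'll enlarge it to read the tabs.

Run:
```python
from h import *
import pickle
d=pickle.load(open('w1.pkl','rb'))
cv2.imwrite('pics/w1c.png',cv2.resize(d['image'][170:245,270:355,::-1],None,fx=8,fy=8,interpolation=cv2.INTER_CUBIC))
```

```text
(no output)
```

View pics/w1c.png

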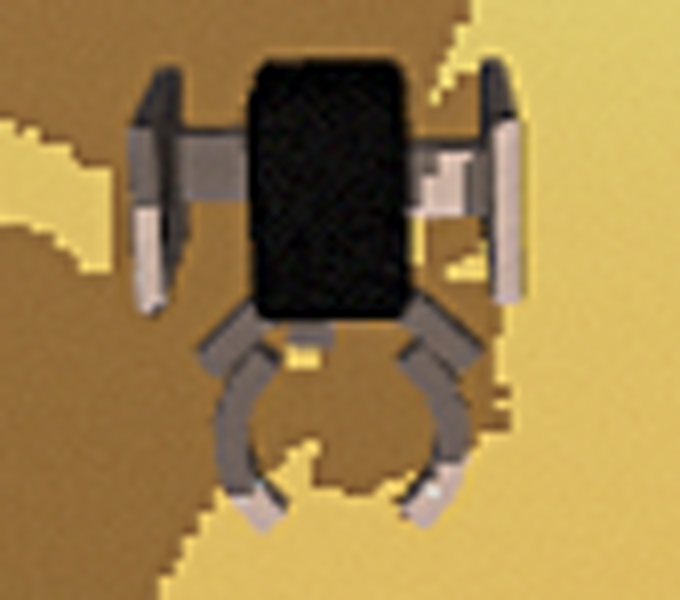

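Run:
```python
from h import *
import pickle
m=pickle.load(open('w1.pkl','rb'))
P=lambda u,v,z: at_z(m,270+u/8,170+v/8,z)
for fl in (.004,.007):
    L=P(150,216,fl+.04);Rr=P(508,211,fl+.04);g=(L+Rr)/2;dy=(L-Rr)[:2]
    o1=P(215,412,fl+.006);o2=P(468,412,fl+.006); tp=(P(262,533,fl+.006)+P(420,528,fl+.006))/2
    print(fl,'tab sep',np.linalg.norm(dy),'grip',g,'yaw y',np.arctan2(dy[1],dy[0])%np.pi,'jaw width',np.linalg.norm(o1-o2),'mid',(o1+o2)/2,'tips',tp, 'dir',np.arctan2(*(tp-g)[1::-1])+np.pi/2,'len',np.linalg.norm((tp-g)[:2]))
print([np.linalg.norm((P(*a,.045)-P(*b,.045))[:2]) for a,b in [((131+14,125),(150,308)),((506,118),(510,301))]])
g=(P(150,216,.045)+P(508,211,.045))/2
plan([g[0],g[1],.10],1.575)
```

```text
0.004 tab sep 0.04792256651976615 grip [ 0.44129215 -0.14341076  0.044     ] yaw y 1.6089498996497869 jaw width 0.038837644984589324 mid [ 0.48253751 -0.14154808  0.01      ] tips [ 0.5022456  -0.14126182  0.01      ] dir 1.6060371874442572 len 0.06099132171010964
0.007 tab sep 0.04742514137227793 grip [ 0.44044239 -0.14335721  0.047     ] yaw y 1.6089498996497882 jaw width 0.03847695038601019 mid [ 0.48139413 -0.14151747  0.013     ] tips [ 0.50091919 -0.14123387  0.013     ] dir 1.605892034410452 len 0.060514069220921805
[np.float64(0.02538908346486498), np.float64(0.025353572723612574)]
offset mm [-10.7  -6.4  91.7] rot [-0.001  0.002  0.021]
offset mm [-10.7  -6.4  91.7] rot [-3.000e-03 -2.000e-03 -3.121e+00]
```

```bash
python3 -m handwheel '[{"gripper":-1,"offset":[-11,-6.3,40],"rotation":[0,0,-0.011]},{"gripper":-1,"offset":[-11,-6.3,85],"rotation":[0,0,-0.011]},{"gripper":-1,"offset":[-11,-6.3,130],"rotation":[0,0,-0.011]},{"gripper":-1,"offset":[-11,-6.3,160],"rotation":[0,0,-0.011]},{"gripper":-1,"offset":[-11,-6.3,175],"rotation":[0,0,-0.011]},{"gripper":-1,"offset":[-11,-6.3,182],"rotation":[0,0,-0.011]},{"gripper":-1,"offset":[-11,-6.3,182],"rotation":[0,0,-0.011]},{"gripper":-1,"offset":[-11,-6.3,182],"rotation":[0,0,-0.011]}]'
python3 - <<'E'
from h import *
import pickle
d=ctrl.get_image('wrist'); pickle.dump(d,open('w2.pkl','wb'))
cv2.imwrite('pics/w2.png',d['image'][:,:,::-1]); plan([.4412,-.1434,.009],1.607)
E
```

```text
t: 3.2
tool_pos: [0.4416, -0.1444, 0.0097]
tool_rot: [-0.054, 3.139, -0.002]
contact_force: [0.9, -0.0, 1.1]
opening: 0.0859
grip_force: 0.0
offset mm [0.3 1.  0.6] rot [-0.001  0.002 -0.002]
offset mm [0.3 1.  0.6] rot [3.00e-03 2.00e-03 3.14e+00]
```

View pics/w2.png

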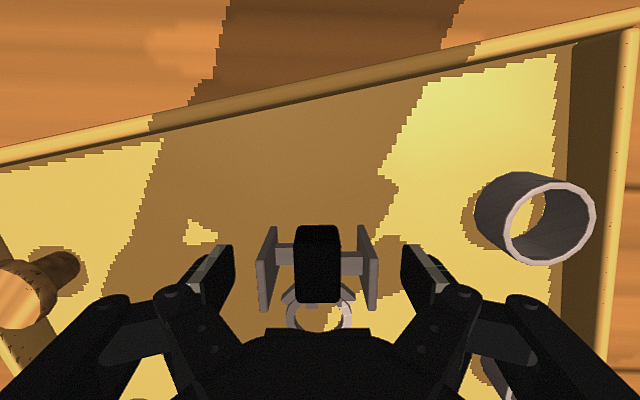

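The fingers straddle the tabs: tabs at x≈265 and 370, fingers at x≈232 and 402, centred on x≈317. Closing now.

```bash
python3 -m handwheel '[{"gripper":0,"offset":[0,1,0],"rotation":[0,0,0]},{"gripper":0.3,"offset":[0,1,0],"rotation":[0,0,0]},{"gripper":1,"offset":[0,1,0],"rotation":[0,0,0]},{"gripper":1,"offset":[0,1,0],"rotation":[0,0,0]},{"gripper":1,"offset":[0,1,0],"rotation":[0,0,0]},{"gripper":1,"offset":[0,1,0],"rotation":[0,0,0]},{"gripper":1,"offset":[0,1,0],"rotation":[0,0,0]},{"gripper":1,"offset":[0,1,0],"rotation":[0,0,0]}]' 50
```

```text
t: 4.25
tool_pos: [0.4414, -0.1432, 0.0105]
tool_rot: [-0.054, 3.14, -0.0]
contact_force: [-5.2, 1.9, 13.8]
opening: 0.0343
grip_force: 51.9
```

```bash
python3 -m handwheel '[{"gripper":1,"offset":[0,0,-15],"rotation":[0,0,0]},{"gripper":1,"offset":[0,0,-45],"rotation":[0,0,0]},{"gripper":1,"offset":[0,0,-90],"rotation":[0,0,0]},{"gripper":1,"offset":[0,0,-140],"rotation":[0,0,0]},{"gripper":1,"offset":[0,0,-190],"rotation":[0,0,0]},{"gripper":1,"offset":[0,0,-230],"rotation":[0,0,0]},{"gripper":1,"offset":[0,0,-250],"rotation":[0,0,0]},{"gripper":1,"offset":[0,0,-250],"rotation":[0,0,0]}]'
python3 - <<'E'
from h import *
import pickle
for n in ['wrist','top','scene']:
    d=ctrl.get_image(n); pickle.dump(d,open(n+'3.pkl','wb'))
    if n=='wrist': w=d['image'][:,:,::-1]
    if n=='scene': s=d['image'][:,:,::-1]
cv2.imwrite('pics/w3.png',np.vstack([cv2.resize(w[200:350,220:420],None,fx=4,fy=4,interpolation=cv2.INTER_CUBIC)[:400],cv2.resize(s[100:200,200:400],None,fx=4,fy=4,interpolation=cv2.INTER_CUBIC)])[:600+200:1][:800])
im=cv2.imread('pics/w3.png');print(im.shape)
cv2.imwrite('pics/w3.png',cv2.resize(im,None,fx=.75,fy=.75))
plan([.497,.1865,.26],1.607)
E
```

```text
t: 5.25
tool_pos: [0.4409, -0.1431, 0.2594]
tool_rot: [-0.054, 3.139, -0.002]
contact_force: [-0.3, -0.1, -1.3]
opening: 0.0341
grip_force: 51.1
(800, 800, 3)
offset mm [-68.7 326.7  -3.9] rot [ 0.002 -0.004 -0.002]
offset mm [-68.7 326.7  -3.9] rot [-6.00e-03 -3.00e-03  3.14e+00]
```

View pics/w3.png

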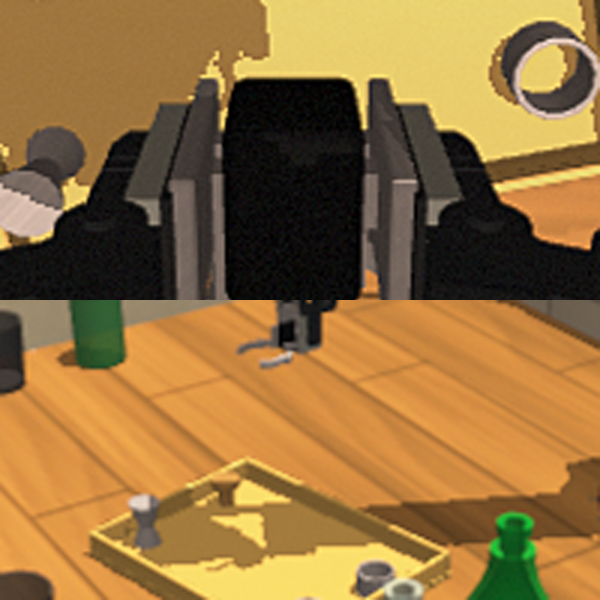

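The collar is held between the pads with its jaws spread. Now I'll carry it to above the mouth.

```bash
python3 -m handwheel '[{"gripper":1,"offset":[-6,30,0],"rotation":[0,0,0]},{"gripper":1,"offset":[-19,90,0],"rotation":[0,0,0]},{"gripper":1,"offset":[-32,150,0],"rotation":[0,0,0]},{"gripper":1,"offset":[-44,210,0],"rotation":[0,0,0]},{"gripper":1,"offset":[-57,270,0],"rotation":[0,0,0]},{"gripper":1,"offset":[-65,310,0],"rotation":[0,0,0]},{"gripper":1,"offset":[-69,327,0],"rotation":[0,0,0]},{"gripper":1,"offset":[-69,327,0],"rotation":[0,0,0]}]'
python3 - <<'E'
from h import *
import pickle
cs={}
for n in ['wrist','top','scene']:
    d=ctrl.get_image(n); pickle.dump(d,open(n+'4.pkl','wb')); cs[n]=d['image'][:,:,::-1]
r=lambda i,k:cv2.resize(i,None,fx=k,fy=k,interpolation=cv2.INTER_CUBIC)
t=r(cs['top'][170:245,260:360],4); s=r(cs['scene'][130:205,290:390],4)
w=cs['wrist'][100:400,:]
im=np.vstack([np.hstack([t,s]),np.hstack([w,np.zeros((300,160,3),np.uint8)])]);print(im.shape)
cv2.imwrite('pics/p4.png',im)
E
```

```text
t: 6.4
tool_pos: [0.4977, 0.1864, 0.2566]
tool_rot: [0.056, -3.138, 0.002]
contact_force: [-0.0, -0.3, -1.2]
opening: 0.034
grip_force: 51.1
(600, 800, 3)
```

View pics/p4.png

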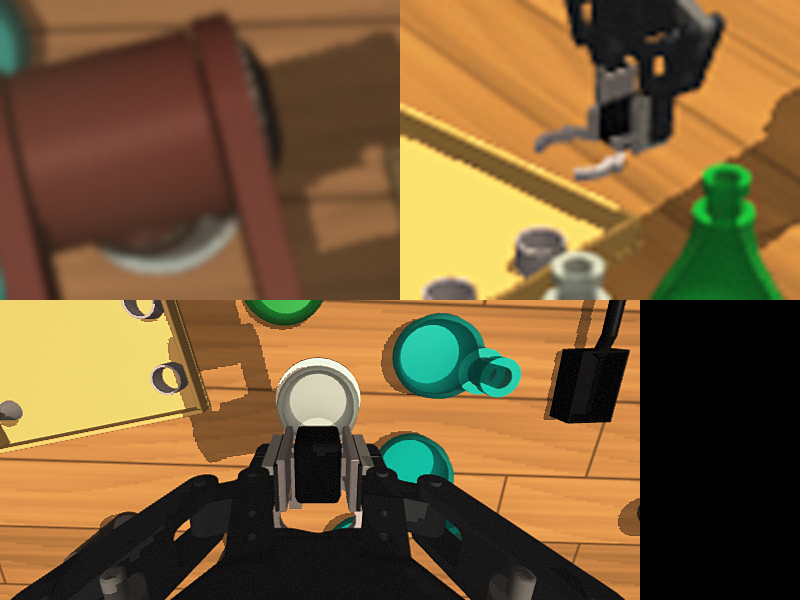

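The jaws are over the mouth, seen at (578,260) in the scene crop. The arm blocks the top view and the gripper hides the mouth from the wrist camera. I'll move 90 mm forward so the wrist camera looks straight down on the mouth, the same geometry I used to measure the collar.

```bash
python3 -m handwheel '[{"gripper":1,"offset":[-15,0,0],"rotation":[0,0,0]},{"gripper":1,"offset":[-35,0,0],"rotation":[0,0,0]},{"gripper":1,"offset":[-60,0,0],"rotation":[0,0,0]},{"gripper":1,"offset":[-80,0,0],"rotation":[0,0,0]},{"gripper":1,"offset":[-90,0,0],"rotation":[0,0,0]},{"gripper":1,"offset":[-90,0,0],"rotation":[0,0,0]},{"gripper":1,"offset":[-90,0,0],"rotation":[0,0,0]},{"gripper":1,"offset":[-90,0,0],"rotation":[0,0,0]}]'
python3 - <<'E'
from h import *
import pickle
d=ctrl.get_image('wrist'); pickle.dump(d,open('w5.pkl','wb'));print(meta(d),ctrl.get_obs()['tool_pos'])
s=pickle.load(open('scene4.pkl','rb'))
r=lambda i,k:cv2.resize(i[:,:,::-1],None,fx=k,fy=k,interpolation=cv2.INTER_CUBIC)
im=np.hstack([r(d['image'][130:270,250:390],3),r(s['image'][140:210,310:365],6)])
print(im.shape);cv2.imwrite('pics/p5.png',im)
E
```

```text
t: 7.55
tool_pos: [0.5878, 0.1894, 0.2585]
tool_rot: [-0.054, 3.141, 0.0]
contact_force: [0.8, 0.8, -1.4]
opening: 0.0342
grip_force: 51.1
{'fovy': 70.97063556058885, 'cx': 317.28127640283543, 'cy': 198.61222705822422, 'xyz': array([0.51757751, 0.18753216, 0.4000401 ]), 'attitude': array([-0.21817152, -0.2243441 ,  1.59236802])} [0.58782357 0.18945817 0.25852797]
(420, 750, 3)
```

View pics/p5.png

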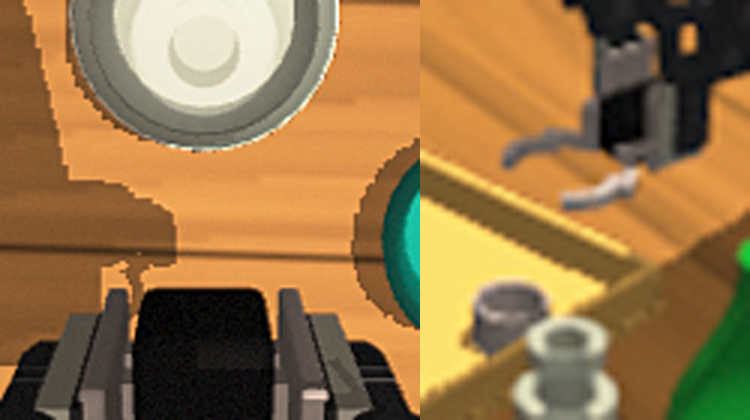

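The wrist crop shows the coaster with the mouth's bore at about crop (203,48), so pixel (317.7,146). The scene crop shows the open jaws up and behind the mouth. I'll fit the known circles in the wrist picture by code.

```bash
cat >> h.py <<'E'
def proj(m,p):
    f=200/np.tan(np.radians(m['fovy'])/2); q=(np.atleast_2d(p)-m['xyz'])@R_of(m['attitude'])
    return np.c_[m['cx']+f*q[:,0]/-q[:,2], m['cy']-f*q[:,1]/-q[:,2]]
def fitcirc(m,x0,y0,z,r,span=.008,half=.4e-3):
    """best (x,y) where brightness steps across circle r at height z; per-angle signed step, median-pooled"""
    g=cv2.cvtColor(m['image'],cv2.COLOR_RGB2GRAY).astype(np.float32)
    a=np.linspace(0,2*np.pi,120,endpoint=False); c=np.c_[np.cos(a),np.sin(a),0*a]; best=[]
    dr=.0012
    for x in np.arange(x0-span,x0+span,half):
        for y in np.arange(y0-span,y0+span,half):
            v=[]
            for q in (r-dr,r+dr):
                p=proj(m,c*q+[x,y,z]).astype(np.float32); v.append(cv2.remap(g,p[None,:,0],p[None,:,1],cv2.INTER_LINEAR)[0])
            d=v[1]-v[0]; best.append((np.mean(np.abs(d).clip(0,15)),x,y,d.mean()))
    best.sort(reverse=True); return np.array(best[:6]).round(4)
E
python3 - <<'E'
from h import *
import pickle
m=pickle.load(open('w5.pkl','rb'))
print('pred',proj(m,[.542,.188,.176]),'bore px',at_z(m,250+203/3,130+48/3,.176))
for n,z,r in [('lip',.176,.017),('bore',.176,.009),('bore',.176,.0095),('bore',.176,.0085),('lipbot',.166,.017),('ledge',.148,.022),('coaster',.008,.062),('lip2',.176,.0165),('body',.05,.055)]: print(n,r,fitcirc(m,.542,.188,z,r)[:3])
E
```

```text
pred [[317.05801586 149.86624813]] bore px [0.53896447 0.18838064 0.176     ]
lip 0.017 [[  9.7297   0.5352   0.1812 -12.4189]
 [  9.6937   0.5356   0.1816 -13.179 ]
 [  9.6824   0.534    0.1952 -18.1032]]
bore 0.009 [[11.6421  0.5396  0.1892 18.5486]
 [11.5766  0.54    0.1892 19.1779]
 [11.5048  0.5396  0.1896 14.555 ]]
bore 0.0095 [[12.1083  0.5396  0.188  25.191 ]
 [12.0544  0.5396  0.1884 25.1165]
 [12.0505  0.54    0.188  24.8053]]
bore 0.0085 [[10.7921  0.5396  0.1888 14.5046]
 [10.5142  0.5396  0.1892 13.4605]
 [10.3757  0.54    0.1888 16.2279]]
lipbot 0.017 [[  9.8215   0.5372   0.1812 -11.9221]
 [  9.681    0.5368   0.1808 -13.3478]
 [  9.6801   0.5368   0.1812 -13.4279]]
ledge 0.022 [[ 14.9886   0.54     0.188  -40.3681]
 [ 14.9821   0.5392   0.188  -40.8105]
 [ 14.9732   0.5396   0.188  -41.5781]]
coaster 0.062 [[ 14.4085   0.5416   0.188  -40.9185]
 [ 14.3476   0.5416   0.1888 -42.0036]
 [ 14.2966   0.542    0.1888 -41.4527]]
lip2 0.0165 [[  9.8444   0.536    0.1812 -12.087 ]
 [  9.7768   0.5364   0.1816 -12.4998]
 [  9.7687   0.5356   0.1812 -14.0607]]
body 0.055 [[ 14.4411   0.5392   0.1884 -41.6108]
 [ 14.3632   0.5392   0.188  -38.7271]
 [ 14.297    0.5396   0.188  -29.8983]]
```

Run:
```python
from h import *
import pickle
s=pickle.load(open('scene4.pkl','rb'))
tcp=np.array([.4977,.1864,.2566]);yaw=.036
Rz=R.from_euler('z',yaw).as_matrix()
ring=tcp+Rz@[.045,0,-.0035]
for n,l in [('tipL outer',[.0149,.0205,0]),('tipL',[.0132,.0191,0]),('tipR',[.0132,-.0191,0]),('tipR outer',[.0149,-.0205,0])]:
    print(n,proj(s,ring+Rz@l).round(1))
print('meas px: far tip ~(324.7,167) near tip ~(334.2,173.7)')
print('mouth pred',proj(s,[.5396,.188,.176]).round(1),'meas 334.6,196.6')
print('1mm x,y,z px', [(proj(s,ring+e)-proj(s,ring)).round(2).tolist() for e in np.eye(3)*.001])
plan([.5396-.045,.188-.0016,.2585],1.607)
```

```text
tipL outer [[333.5 174.6]]
tipL [[333.7 174.2]]
tipR [[324.4 167.8]]
tipR outer [[323.5 167.8]]
meas px: far tip ~(324.7,167) near tip ~(334.2,173.7)
mouth pred [[333.9 195.5]] meas 334.6,196.6
1mm x,y,z px [[[-0.34, 0.11]], [[0.23, 0.17]], [[0.01, -0.36]]]
offset mm [93.3  0.2  0. ] rot [ 0.     0.    -0.002]
offset mm [93.3  0.2  0. ] rot [ 0.   -0.    3.14]
```

```bash
python3 -m handwheel '[{"gripper":1,"offset":[20,0,0],"rotation":[0,0,0]},{"gripper":1,"offset":[45,0,0],"rotation":[0,0,0]},{"gripper":1,"offset":[70,0,0],"rotation":[0,0,0]},{"gripper":1,"offset":[88,0.2,0],"rotation":[0,0,0]},{"gripper":1,"offset":[93.3,0.2,15],"rotation":[0,0,0]},{"gripper":1,"offset":[93.3,0.2,40],"rotation":[0,0,0]},{"gripper":1,"offset":[93.3,0.2,60],"rotation":[0,0,0]},{"gripper":1,"offset":[93.3,0.2,66],"rotation":[0,0,0]}]'
python3 -m handwheel '[{"gripper":1,"offset":[0,0,0],"rotation":[0,0,0]},{"gripper":1,"offset":[0,0,0],"rotation":[0,0,0]},{"gripper":1,"offset":[0,0,0],"rotation":[0,0,0]},{"gripper":1,"offset":[0,0,0],"rotation":[0,0,0]},{"gripper":1,"offset":[0,0,0],"rotation":[0,0,0]},{"gripper":1,"offset":[0,0,0],"rotation":[0,0,0]},{"gripper":1,"offset":[0,0,0],"rotation":[0,0,0]},{"gripper":1,"offset":[0,0,0],"rotation":[0,0,0]}]'
python3 - <<'E'
from h import *
import pickle
s=ctrl.get_image('scene');pickle.dump(s,open('s6.pkl','wb'))
w=ctrl.get_image('wrist');pickle.dump(w,open('w6.pkl','wb'))
tcp=ctrl.get_obs()['tool_pos'];plan([.4946,.1864,.1605],1.607)
Rz=R.from_euler('z',.036).as_matrix();ring=tcp+Rz@[.045,0,-.0035]
for n,l in [('nearTip',[.0132,.0191,0]),('farTip',[.0132,-.0191,0])]: print(n,((proj(s,ring+Rz@l)-[305,165])*10).round())
print('mouth',((proj(s,[.5396,.188,.176])-[305,165])*10).round())
r=lambda i,k:cv2.resize(i[:,:,::-1],None,fx=k,fy=k,interpolation=cv2.INTER_CUBIC)
a=r(s['image'][165:225,305:365],10)[:600,:560]; b=r(w['image'][200:350,257:377],2)
b=np.vstack([b,np.zeros((300,240,3),np.uint8)])
cv2.imwrite('pics/p6.png',np.hstack([a,b]))
E
```

```text
t: 8.6
tool_pos: [0.4939, 0.1861, 0.1896]
tool_rot: [0.054, -3.137, 0.001]
contact_force: [-0.6, -0.7, -0.3]
opening: 0.0342
grip_force: 51.1
t: 9.6
tool_pos: [0.4949, 0.1864, 0.1922]
tool_rot: [0.054, -3.141, 0.0]
contact_force: [0.4, 0.4, -0.8]
opening: 0.0336
grip_force: 51.1
offset mm [ 0.4  0.  31.8] rot [-0.    -0.    -0.002]
offset mm [ 0.4  0.  31.8] rot [-0.    0.    3.14]
nearTip [[292. 313.]]
farTip [[202. 246.]]
mouth [[289. 305.]]
```

View pics/p6.png

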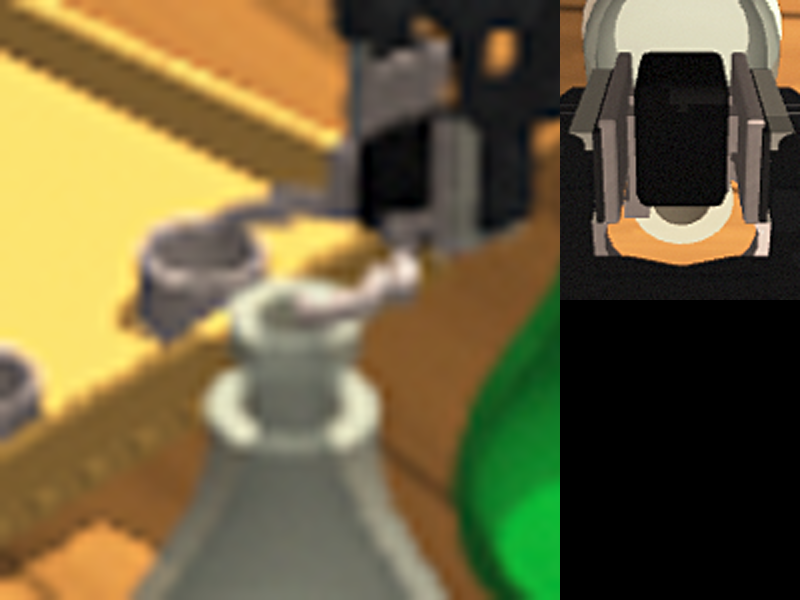

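Seen from the scene camera, the near jaw tip is at crop (303,305). The lip spans x 230–365 with its back edge at y≈282, and the ledge spans x 205–382 with its bottom at y≈448. In the wrist crop the jaws (600 and 768) are centred on the lip (685). Next I'll compare these with the predicted outlines to check the height.

Run:
```python
from h import *
import pickle
s=pickle.load(open('s6.pkl','rb'))
a=np.linspace(0,2*np.pi,200);c=np.c_[np.cos(a),np.sin(a),0*a]
q=lambda p:(proj(s,p)-[305,165])*10
def ext(r,z):
    e=q(c*r+[.5396,.188,z]);return e.min(0).round(),e.max(0).round()
print('lip top',ext(.017,.176),'ledge',ext(.022,.148))
tcp=np.array([.4949,.1864,.1922]);Rz=R.from_euler('z',.036).as_matrix();ring=tcp+Rz@[.045,0,-.0035]
for sgn in (1,-1):
  for z in (-.003,.003):
    ph=np.radians(np.linspace(-50,50,30));o=np.r_[[ [r*np.sin(p),sgn*(r*np.cos(p)+.008),z] for r in(.0145,.0195) for p in ph]]
    e=q(ring+o@Rz.T);print('jaw',sgn,z,e.min(0).round(),e.max(0).round())
  print('tab top',[q(ring+Rz@[-.045+x,sgn*.018,.037]).round()[0] for x in(-.013,.013)])
```

```text
lip top (array([222., 269.]), array([357., 342.])) ledge (array([202., 349.]), array([374., 445.]))
jaw 1 -0.003 [290. 290.] [386. 330.]
jaw 1 0.003 [291. 269.] [387. 309.]
tab top [array([520.,  98.]), array([438., 129.])]
jaw -1 -0.003 [194. 219.] [288. 257.]
jaw -1 0.003 [194. 199.] [288. 237.]
tab top [array([432.,  40.]), array([350.,  69.])]
```

```bash
python3 -m handwheel '[{"gripper":1,"offset":[0.2,0,4],"rotation":[0,0,0]},{"gripper":1,"offset":[0.2,0,8],"rotation":[0,0,0]},{"gripper":1,"offset":[0.2,0,12],"rotation":[0,0,0]},{"gripper":1,"offset":[0.2,0,16],"rotation":[0,0,0]},{"gripper":1,"offset":[0.2,0,20],"rotation":[0,0,0]},{"gripper":1,"offset":[0.2,0,24],"rotation":[0,0,0]},{"gripper":1,"offset":[0.2,0,28],"rotation":[0,0,0]},{"gripper":1,"offset":[0.2,0,30],"rotation":[0,0,0]}]'
python3 -m handwheel '[{"gripper":1,"offset":[0,0,1],"rotation":[0,0,0]},{"gripper":1,"offset":[0,0,2],"rotation":[0,0,0]},{"gripper":1,"offset":[0,0,3],"rotation":[0,0,0]},{"gripper":1,"offset":[0,0,3],"rotation":[0,0,0]},{"gripper":1,"offset":[0,0,3],"rotation":[0,0,0]},{"gripper":1,"offset":[0,0,3],"rotation":[0,0,0]},{"gripper":1,"offset":[0,0,3],"rotation":[0,0,0]},{"gripper":1,"offset":[0,0,3],"rotation":[0,0,0]}]'
python3 - <<'E'
from h import *
import pickle
for n in('scene','wrist'): pickle.dump(ctrl.get_image(n),open(n+'7.pkl','wb'))
a=pickle.load(open('s6.pkl','rb'))['image'];b=pickle.load(open('scene7.pkl','rb'))['image']
# has the decanter moved? phase-correlate its belly below the neck; and the ledge-to-collar picture
g=lambda i:cv2.cvtColor(i,cv2.COLOR_RGB2GRAY).astype(np.float32)[212:262,308:362]
print('belly shift px',cv2.phaseCorrelate(g(a),g(b)))
o=ctrl.get_obs();print(o['tool_pos'],o['contact_force'],o['wrist_torque'])
# collar shift relative to gripper since before the descent (wrist view)
h=lambda n:cv2.cvtColor(pickle.load(open(n,'rb'))['image'],cv2.COLOR_RGB2GRAY).astype(np.float32)[222:305,270:365]
print('collar in hand px',cv2.phaseCorrelate(h('w6.pkl'),h('wrist7.pkl')))
E
```

```text
t: 10.7
tool_pos: [0.4946, 0.1863, 0.1619]
tool_rot: [0.054, -3.141, 0.0]
contact_force: [0.3, -0.8, -1.2]
opening: 0.0345
grip_force: 51.1
t: 11.7
tool_pos: [0.4948, 0.1864, 0.1593]
tool_rot: [-0.054, 3.141, 0.0]
contact_force: [0.8, -0.1, -0.6]
opening: 0.0339
grip_force: 51.1
belly shift px ((-0.020161137872928947, 0.12313717093723753), 0.9647517232541685)
[0.49475266 0.18637053 0.15929133] [-0.57122683  0.30700658 -0.46617123] [-0.03656741 -0.01925908 -0.00345935]
collar in hand px ((0.03601138200330212, 0.1339137540831743), 0.8318296547289248)
```

No contact force shows, and neither the decanter nor the collar in the grip has shifted. The height estimates put the ring between about -1.5 and +2 mm of mid-groove, so I'm handing in.

```bash
python3 -c "
from station import ctrl
print(ctrl.finish_job())"
```

```text
the job is handed in; nothing more can be done
None
```

I handed the job in at about 12 s with the collar held, tabs squeezed, round the decanter's neck near mid-groove; no contact force showed and the decanter had not moved, but the hand-in returned no verdict and I had no picture left to check the final height by eye.

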